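# Uncouple the trolley hitch on its bench stand and hold it raised

## Task

The little trolley hitch on the bench stand is to be uncoupled. First take the loose steel axle off the two rests on top of the blue tongue and lay it, centred and level, in the pair of V-blocks on the desk, without dropping it onto the desk. Then take the red latch knob, pull it fully sideways against its spring (towards the side where the coil spring sits), lift the coupler off the ball until it is at least 6 cm above where it sat, and finish still holding it raised and still; leave the tip box, jar, petri dish and timer where they are.

Things in the scene. Friction and masses are not known exactly. Their poses are not given: they have to be found in the camera images.
- hitch_stand: grey base plate screwed to the desk (cannot move), 310 x 90 x 10 mm, carrying a steel ball mount at its near end and two hinge ears at its far end. Origin on the desk surface straight below the ball; x runs from the ball to the hinge along the tongue, y is sideways (the way the latch is pulled), z up. Ball 36 mm in diameter with its centre 50 mm above the origin. The hinge axis is parallel to y and passes through (200, 0, 56) mm
- coupler_center (a point): blue cup-shaped coupler, 50 mm in diameter and 31 mm high, on the free end of the blue tongue (a bar 40 mm wide, 28 mm high, 200 mm from ball to hinge). This point is the centre of the socket: when coupled it coincides with the ball centre, 50 mm above the desk; axes as those of hitch_stand while coupled. Top of the cup 23 mm above this point. The tongue, coupler and latch weigh about 0.45 kg together and fall back onto the ball if let go
- tongue: the blue tongue bar with the coupler and latch it carries; origin on the hinge axis, x pointing away from the ball, y along the hinge axis
- tongue_hinge (a joint): hinge of the tongue at its far end: 0 when coupled (coupler down on the ball), grows as the coupler is lifted, up to 0.9 rad; 0.3 rad lifts the coupler by about 6 cm. Blocked while the latch is closed
- latch (a joint): sideways travel of the latch: 0 closed (its jaw grips under the ball), 0.018 m fully open; it moves to +y of hitch_stand (the side with the brass coil spring). The jaw is clear of the ball from about 0.010 m. Spring force 3 N closed, 7.5 N fully open; it springs shut when let go. Latch rides on the coupler and is lifted with it
- latch_knob (a point): point on the axis of the red upright latch knob, a plain cylinder 16 mm in diameter. The knob stands 41 mm above the steel latch plate; this point is 24.5 mm above that plate and 16.5 mm below the knob's top, 102 mm above the desk when coupled. Axes as those of the coupler. Lifting the knob also lifts the coupler and tongue
- axle_center (a point): centre of the loose steel axle, a round bar 14 mm in diameter and 130 mm long with 10 mm stub ends (146 mm overall), 0.13 kg; y runs along the bar. At the start it lies across the tongue in two small V rests 52 mm apart (open upwards), its centre 104 mm above the desk and about 105 mm from the ball; the nearest surface below its middle is 30 mm under its axis
- axle: the same axle as a body; origin at its centre, y along the bar
- v_seat (a point): point in the V-block stand where the axle's centre belongs: 44 mm above the desk, midway between the two V notches, on the axis of an axle lying in them; y runs along the axle's lie, z up. The notches are 80 mm apart (centre to centre), each 10 mm thick along y, 90 degree V's about 25 mm wide at the top; the top of the V's is 3 mm above this point. Grey foot plate 56 x 120 mm, 8 mm thick; the stand is fixed to the desk
- tip_box: white tip box, 50 x 127 x 38 mm (x, y, z), loose bystander; origin at the centre of its underside
- jar: glass screw jar with a black lid, 48 mm across, 60 mm high, loose bystander; origin at the centre of its underside
- dish: petri dish with lid, 60 mm across, 15 mm high, loose bystander; origin at the centre of its underside
- lab_timer: small white bench timer, 47 x 62 x 52 mm, loose bystander; origin at the centre of its underside
There are look-alikes about, which are no part of the job. Leave any brown look-alike of the part that bears v_seat alone.

How it is judged:
By the outcome, as a careful person would: the job done as asked, in the order asked, and still so for the second after the job is handed in, while the arm keeps its last pose, push and grip.
It also fails if it takes over 51 s, if anything falls off the work surface, if the arm or the gripper's body presses on something with over 40 N, if the wrist force passes 120 N, or if a joint passes its speed limit or range.

## Robot

A 7-joint arm with a two-finger parallel gripper is mounted at the origin on a cart in front of the work surface, level with it; the furniture and walls round the work are solid. World frame = base frame: x ahead of the robot, y to its left, z up, the work surface at z = 0. Lengths are in m, angles in degrees, forces in N, time in s.
With the tool pointing down it reaches from about 0.425 to 0.875 m from the base axis. Payload 4.7 kg.
Tool frame: the origin (TCP) lies midway between the tips of the shut fingers; the grasp point (between the pads) lies 19 mm behind it; z points along the fingers, y is the line along which they close (so a half turn about z gives the same grasp; the last joint's range is limited). The gripper opens to 87 mm and grips with 3 to 60 N. Pads are 19 mm wide; open, the fingers measure 117 mm over their backs; the gripper's body (75 mm by 190 mm) begins 51 mm behind the grasp point.
Start: joints at [0.808, 18.392, -4.016, 83.108, 1.295, 78.541, -3.26], TCP at [0.65, -0, 0.223] pointing down, gripper open.
Joint ranges: [-163.93, 163.93], [-17.29, 119.83], [-79.2, 71.16], [3.27, 140.29], [-89.18, 269.18], [5.43, 117.66], [-154.24, 154.24]. Speed limits (degrees/s): [147.25, 147.25, 180, 180, 180, 180, 180].

## Interface

Orientations are given as [roll, pitch, yaw] about the fixed x, y, z axes, in that order (R = Rz(yaw) Ry(pitch) Rx(roll)).
In Python, from cell import env, viewer, boxes_of, masks_of gives the robot as it stands. The module is installed in compiled form; this text tells all that it offers.
- The arm moves only by the tool apply_moves, never from a script. Its argument "moves" is a list of rows, each a list of 7 numbers: the shift along the tool's x, y, z scaled (see below), then the turn, a rotation vector about the tool's x, y, z scaled (see below), then the opening, from 0 (shut) to 1 (fully open). A call has 1 to 20 rows; each row is the pose to reach, as a shift and turn from the pose commanded when the call began, along the tool's axes at that moment; what a row does not reach only later rows make up. The controller multiplies each number of a shift by 0.2 m and each number of a turn by 1.5 rad. A row lasts 1/10 s, in which the tool goes at most 50 mm and 8.59 degrees, less where a joint would pass 70% of its speed; a pose out of reach is approached as far as the arm can. A call with a number of a shift or a turn outside -1 to 1 is refused whole. A call with a gripper value outside its range is refused whole. The fingers move at their own pace and stop on an object; "grip_force" is the grip in N (left out, the last holds). Time passes only in rows, so rows that repeat a pose let the fingers close. It gives the time, the measured TCP pose, the force, the opening and the grip force at its end, in the units of the state.
- env.get_obs(): the state, without advancing time (a new reading comes with each control period).
- viewer.read_camera(name): name is "scene" or "side" or "wrist"; returns the picture (400x640x3 uint8, red, green, blue); there is no depth.
- viewer.get_calibration(name): a dict with "fov_y" (degrees; the focal length in pixels is half the picture's height over the tangent of half this angle, whatever the lens; pixels are square), "cx", "cy" (the principal point, pixels), "position" and "orientation" of the camera in the world. Camera axes: x right, y up, looking along -z (the intrinsics and any distortion apply to the point x, -y, -z); pixel columns grow to the right and rows downward; lengths in m; the calibration is good to about 2 mm. A picture is of the moment at which its call begins: read the wrist's pose just before it. get_calibration takes no time and is no camera call; for the wrist camera it gives the pose at the moment of the call.
- env.sign_off(): hands the job in; it is judged then, once.
Trained networks look in the newest picture that a camera, given by its name, has taken for a name from the list of things; names that differ only in an ending like _2 or _b are one class to them, and where a whole thing is asked for, a point or a joint stands for the part that bears it (a point fixed in the world has none). Each returns a list of dicts, best first, with "conf" (0 to 1); they miss things now and then, are a little off and sometimes report something else, mostly with a low value. They report only what shows in the picture. A call takes as long as a camera call. They do not tell look-alikes from the thing itself.
- boxes_of(camera, target): "location" ([column, row] in pixels, amid what is visible of it).
- masks_of(camera, target): "pixels" (400x640 bool, what is visible of it) and "location" ([column, row] in pixels, amid what is visible of it).
The state is a dict: "time_s": time; "qpos": joint angles; "joint_velocities": joint speeds; "effort": joint torques, N m; "tool_pos": TCP position; "tool_rot": TCP orientation; "force": force on the tool from outside, world axes, zero at the start; "wrist_torque": the same for the moment, N m; "grip_width": finger opening in m; "grasp_force": force on a finger pad.
Only numpy, scipy, OpenCV 4.12 (cv2) and the standard library are available. Lean on these libraries where they do the work, as an engineer would, in place of code of your own. Each camera call takes 0.05 s, during which the arm holds its last target. There are 200 camera calls.

## Working session

There is one attempt and no reset: what is moved stays moved. The work goes in short steps, Python scripts to look and compute and a tool call to move; the robot and the scene stay as the last step left them, time stands still between calls to the robot, and variables do not carry over. Pictures are saved under pics/ and viewed, at most 10 in all, crops included, and the job is handed in when it is done.

Besides the shell and the picture viewer there is one more tool, called after "Request:" as name(argument=value, ...) on one line, values as JSON. apply_moves: Moves the arm, as the interface text tells. Shifts and turns lie within -1 to 1; 1 stands for 0.2 m of shift or 1.5 rad of turn. Its arguments: {"type":"object","properties":{"moves":{"type":"array","items":{"type":"array","items":{"type":"number","minimum":-1,"maximum":1}}},"grip_force":{"type":"number"}},"required":["moves"]}

```bash
mkdir -p pics; cat > h.py <<'E'
import numpy as np, cv2
from cell import env, viewer, boxes_of, masks_of
from scipy.spatial.transform import Rotation as R
def snap(c,f=None):
    im=viewer.read_camera(c); cal=viewer.get_calibration(c)
    if f: cv2.imwrite('pics/'+f,im[:,:,::-1])
    return im,cal
def rot(o):
    o=np.array(o,float)
    return o if o.shape==(3,3) else (R.from_euler('xyz',o,degrees=True).as_matrix() if o.size==3 else R.from_quat(o).as_matrix())
def ray(cal,p):
    f=200/np.tan(np.radians(cal['fov_y'])/2)
    d=rot(cal['orientation'])@np.array([(p[0]-cal['cx'])/f,-(p[1]-cal['cy'])/f,-1])
    return np.array(cal['position']),d
def atz(cal,p,z):
    o,d=ray(cal,p); return o+d*(z-o[2])/d[2]
def proj(cal,X):
    f=200/np.tan(np.radians(cal['fov_y'])/2)
    v=rot(cal['orientation']).T@(np.array(X)-cal['position'])
    return np.array([cal['cx']-f*v[0]/v[2],cal['cy']+f*v[1]/v[2]])
E
python3 - <<'E'
from h import *
print(env.get_obs())
ims=[]
for c in ['scene','side','wrist']:
    im,cal=snap(c,c+'0.png'); print(c,cal); ims.append(im)
    for t in ['hitch_stand','coupler_center','latch_knob','axle','v_seat','tongue','tip_box','jar','dish','lab_timer']:
        try: print(t,[(np.round(b['location']).astype(int).tolist(),round(b['conf'],2)) for b in boxes_of(c,t)][:4])
        except Exception as e: print(t,e)
E
```

```text
{'time_s': 0.0, 'qpos': array([ 0.80765997, 18.43950701, -4.0156623 , 83.17393636,  1.29634165,
       78.54126327, -3.26113245]), 'joint_velocities': array([ 0.00467492, -0.00335645, -0.10209965, -0.02650447, -0.03596976,
        0.00468406, -0.07643318]), 'effort': array([-2.58547143e-04, -4.91284704e+01, -4.03903294e-01, -3.12526345e+01,
       -6.40594075e-02,  4.37659642e-02,  1.61017233e-04]), 'tool_pos': array([ 6.49450518e-01, -5.57329236e-05,  2.21464935e-01]), 'tool_rot': array([-1.79890612e+02,  7.00657237e-03,  9.00013345e+01]), 'force': array([ 0.96133548, -0.59479829, -0.26059243]), 'wrist_torque': array([-0.00886622, -0.00538084, -0.0176731 ]), 'grasp_force': 0.0, 'grip_width': 0.08701572326283359}
scene {'fov_y': 48.64252015502758, 'cx': 315.5902693707042, 'cy': 207.9788510764421, 'position': array([-0.1354784 , -0.62763602,  1.1880788 ]), 'orientation': array([ 39.8663456 ,  -0.15522534, -49.74469835])}
hitch_stand [([304, 211], 0.73), ([234, 190], 0.29)]
coupler_center [([302, 208], 0.55)]
latch_knob [([286, 214], 0.58), ([234, 193], 0.57)]
axle [([308, 191], 0.47)]
[... 574 characters left out ...]
)]
tongue [([317, 200], 0.81)]
tip_box [([260, 176], 0.91)]
jar [([308, 164], 0.66)]
dish [([376, 258], 0.64)]
lab_timer [([406, 251], 0.61)]
wrist {'fov_y': 68.90140846472715, 'cx': 311.53017967594644, 'cy': 203.99719115277182, 'position': array([0.65086933, 0.07197296, 0.38531298]), 'orientation': array([-15.10868406,   0.07878071,  -0.02275874])}
hitch_stand [([273, 160], 0.78)]
coupler_center [([218, 312], 0.69), ([240, 168], 0.6)]
latch_knob [([165, 181], 0.85)]
axle [([258, 173], 0.97), ([275, 161], 0.28)]
v_seat [([224, 310], 0.7), ([284, 309], 0.25)]
tongue [([240, 169], 0.8)]
tip_box [([241, 171], 0.55)]
jar [([296, 2], 0.57)]
dish [([281, 308], 0.76)]
lab_timer [([326, 308], 0.51)]
```

```bash
python3 - <<'E'
import cv2,numpy as np
a=cv2.imread('pics/side0.png')[110:400,180:480]; b=cv2.imread('pics/scene0.png')[130:370,180:460]
cv2.imwrite('pics/a.png',cv2.resize(a,None,fx=2,fy=2,interpolation=3))
E
```

```text
(no output)
```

View pics/a.png

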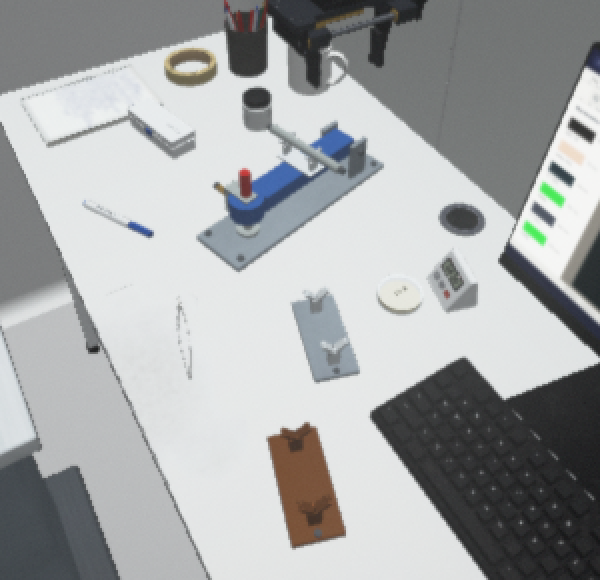

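View pics/wrist0.png

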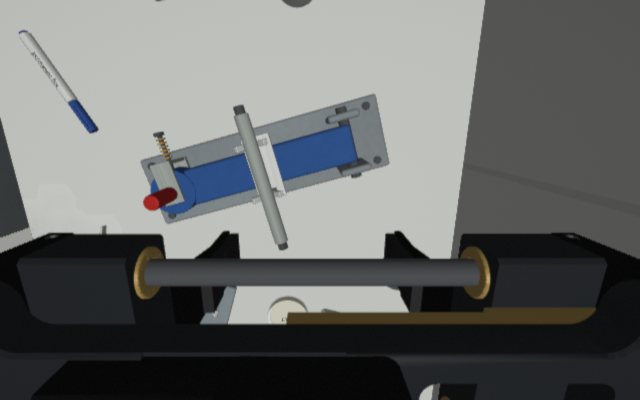

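The pictures show the hitch with ball and red knob to the left and the axle lying across the tongue. The wrist view has the axle ends at about (240,110) and (283,245), and the knob top at (152,203). There are two V-stands in the side view: grey at (342,277) and brown at (334,353). The grey one fits the description (grey foot plate), and the enlarged crop confirms it.

```bash
python3 - <<'E'
from h import *
snap('wrist');cal=viewer.get_calibration('wrist')
def pr(n,*a): print(n,*[np.round(x,4) for x in a])
for n,P,z in [('plate',[(142,160),(375,95),(388,162),(165,222)],.01),('axle ends',[(240,110),(283,245)],.104),('knobtop',[(152,203)],.1185)]:
    for p in P: pr(n,atz(cal,p,z))
ms=masks_of('wrist','axle')
m=ms[0]['pixels'];c=cv2.fitLine(np.argwhere(m)[:,::-1].astype(np.float32),2,0,.01,.01).ravel();pr('axle mask',m.sum(),c,atz(cal,c[2:],.104))
d=c[:2];q=(np.argwhere(m)[:,::-1]-c[2:])@d
e=[atz(cal,c[2:]+d*t,.104) for t in (q.min(),q.max())];pr('ends',*e,sum(e)/2,np.linalg.norm(e[0]-e[1]),np.degrees(np.arctan2(*(e[1]-e[0])[1::-1])))
m=masks_of('wrist','latch_knob')[0]['pixels'];y,x=np.nonzero(m);pr('knob mask',[x.min(),x.max(),y.min(),y.max()])
snap('side');cs=viewer.get_calibration('side');snap('scene');cc=viewer.get_calibration('scene')
for p in [(326,261),(344.5,255),(359,296.5),(339,300.5)]: pr('vfoot',atz(cs,p,.008))
for p in [(338.5,260),(347,285)]: pr('vnotch',atz(cs,p,.040))
for c,k in (('side',cs),('scene',cc)):
  for b in masks_of(c,'v_seat')[:3]:
    r=cv2.minAreaRect(np.argwhere(b['pixels'])[:,::-1].astype(np.float32)); pr(c,b['conf'],b['location'],cv2.boxPoints(r).tolist(),atz(k,b['location'],.015))
  for t in('axle','latch_knob'):
   for b in masks_of(c,t)[:1]: pr(c,t,b['location'],atz(k,b['location'],.104))
E
```

```text
plate [0.433  0.0291 0.01  ]
plate [0.7272 0.1073 0.01  ]
plate [0.7484 0.0265 0.01  ]
plate [ 0.4515 -0.0547  0.01  ]
axle ends [0.5847 0.0856 0.104 ]
axle ends [ 0.6208 -0.0481  0.104 ]
knobtop [0.4993 0.0009 0.1185]
axle mask 2107 [  0.3068   0.9518 260.2824 176.0679] [0.6005 0.0242 0.104 ]
ends [0.5825 0.0903 0.104 ] [ 0.6215 -0.0527  0.104 ] [0.602  0.0188 0.104 ] 0.1482 -74.7239
knob mask [143 187 157 209]
vfoot [ 0.4866 -0.145   0.008 ]
vfoot [ 0.5384 -0.152   0.008 ]
vfoot [ 0.5006 -0.2755  0.008 ]
vfoot [ 0.4543 -0.2613  0.008 ]
vnotch [ 0.5019 -0.1802  0.04  ]
vnotch [ 0.4803 -0.2528  0.04  ]
side 0.84 [331.8 354.1] [[311.1176 326.4706]
 [337.9412 319.7648]
 [352.4706 377.8824]
 [325.6471 384.5883]] [ 0.3727 -0.3653  0.015 ]
side 0.77 [345.2 275.3] [[322.9547 257.8564]
 [345.8791 250.6171]
 [360.3123 296.3224]
 [337.3879 303.5617]] [ 0.5022 -0.212   0.015 ]Traceback (most recent call last):
  File "<stdin>", line 18, in <module>
  File "<stdin>", line 3, in pr
    return _wrapfunc(a, 'round', decimals=decimals, out=out)
    return _wrapit(obj, method, *args, **kwds)
    result = getattr(arr, method)(*args, **kwds)
numpy._core._exceptions._UFuncNoLoopError: ufunc 'multiply' did not contain a loop with signature matching types (dtype('<U4'), dtype('float64')) -> None
```

Request:
apply_moves(moves=[[0.095,-0.24,0.2,0,0,-0.1,1],[0.095,-0.24,0.4,0,0,-0.173,1],[0.095,-0.24,0.4,0,0,-0.173,1],[0.095,-0.24,0.4,0,0,-0.173,1],[0.095,-0.24,0.4,0,0,-0.173,1]], grip_force=30)

```text
time_s: 2.5
tool_pos: [0.6049, 0.0183, 0.1456]
tool_rot: [179.7, 0.1, 104.7]
force: [0.7, 0.1, 0.2]
grip_width: 0.0871
grasp_force: 0.0
```

```bash
python3 - <<'E'
from h import *
o=env.get_obs();print(o['time_s'],o['tool_pos'],o['tool_rot'])
im,cal=snap('wrist','w1.png');print(cal['position'],cal['orientation'])
for b in masks_of('wrist','axle')[:1]: 
    m=b['pixels'];c=cv2.fitLine(np.argwhere(m)[:,::-1].astype(np.float32),2,0,.01,.01).ravel();print(b['conf'],m.sum(),c,atz(cal,c[2:],.104),atz(cal,c[2:]+40*c[:2],.104))
E
```

```text
2.5 [0.6049108  0.01833258 0.14560394] [1.79709183e+02 8.12440475e-02 1.04704267e+02]
[0.58693677 0.088057   0.30839258] [-15.16704918  -0.23150843  14.70123203]
0.91 2964 [1.3297360e-02 9.9991161e-01 3.0639810e+02 2.0407962e+02] [0.59820541 0.03367186 0.104     ] [0.60638922 0.00349351 0.104     ]
```

View pics/w1.png

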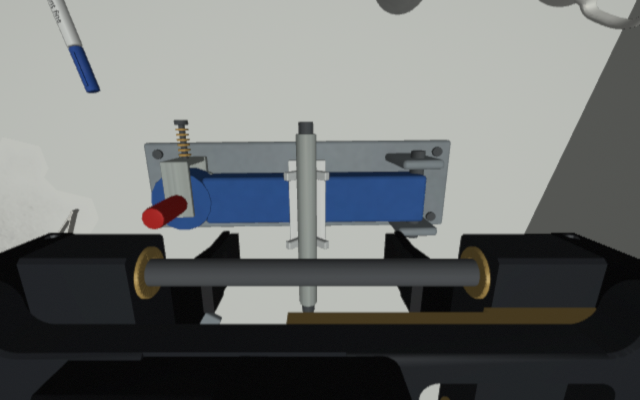

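The axle runs from (306,122) to (308,315), centred between the fingers, and the knob top is at (153,216).

```bash
python3 - <<'E'
from h import *
cal=viewer.get_calibration('wrist')
a=atz(cal,(306,122),.104);b=atz(cal,(308,315),.104);print(a,b,(a+b)/2,np.linalg.norm(a-b),np.degrees(np.arctan2(*(a-b)[1::-1])))
print(atz(cal,(153,216),.1185))
for p in [(147,143),(447,141)]: print(atz(cal,p,.01))
o=env.get_obs(); Rt=rot(o['tool_rot']);print(Rt.T@((a+b)/2-o['tool_pos']))
E
```

```text
[0.58333016 0.08927311 0.104     ] [ 0.62237969 -0.0558702   0.104     ] [0.60285493 0.01670145 0.104     ] 0.15030451845145915 105.05836058417623
[0.49827716 0.00312773 0.1185    ]
[0.43294044 0.02975572 0.01      ]
[0.72306853 0.10797586 0.01      ]
[-0.00117355 -0.00256257  0.04153001]
```

Request:
apply_moves(moves=[[-0.005,-0.012,0.1,0,0,0,1],[-0.005,-0.012,0.2,0,0,0,1],[-0.005,-0.012,0.29,0,0,0,1],[-0.005,-0.012,0.29,0,0,0,0.6],[-0.005,-0.012,0.29,0,0,0,0.3],[-0.005,-0.012,0.29,0,0,0,0],[-0.005,-0.012,0.29,0,0,0,0],[-0.005,-0.012,0.29,0,0,0,0],[-0.005,-0.012,0.29,0,0,0,0],[-0.005,-0.012,0.29,0,0,0,0],[-0.005,-0.012,0.29,0,0,0,0]])

```text
time_s: 3.7
tool_pos: [0.6, 0.0174, 0.0846]
tool_rot: [180.0, 0.0, 104.9]
force: [0.4, -0.7, -0.6]
grip_width: 0.0307
grasp_force: 0.0
```

Request:
apply_moves(moves=[[0,0,0,0,0,0,0],[0,0,0,0,0,0,0],[0,0,0,0,0,0,0],[0,0,0,0,0,0,0],[0,0,0,0,0,0,0]], grip_force=35)

```text
time_s: 4.2
tool_pos: [0.6013, 0.0178, 0.0851]
tool_rot: [179.8, 0.0, 104.9]
force: [3.8, 1.2, -1.8]
grip_width: 0.0128
grasp_force: 35.0
```

Request:
apply_moves(moves=[[0,0,-0.05,0,0,0,0],[0,0,-0.15,0,0,0,0],[0,0,-0.3,0,0,0,0],[0,0,-0.5,0,0,0,0],[-0.1,-0.1,-0.65,0,0,0.05,0],[-0.25,-0.25,-0.75,0,0,0.12,0],[-0.4,-0.4,-0.75,0,0,0.2,0],[-0.55,-0.57,-0.75,0,0,0.28,0],[-0.7,-0.73,-0.75,0,0,0.36,0],[-0.85,-0.88,-0.75,0,0,0.36,0],[-0.95,-0.99,-0.75,0,0,0.36,0],[-0.95,-0.99,-0.75,0,0,0.36,0],[-0.95,-0.99,-0.75,0,0,0.36,0],[-0.95,-0.99,-0.75,0,0,0.36,0]])

```text
time_s: 5.6
tool_pos: [0.4574, -0.2156, 0.2343]
tool_rot: [-179.9, -0.0, 74.0]
force: [0.7, 0.2, -2.3]
grip_width: 0.0129
grasp_force: 34.9
```

```bash
python3 - <<'E'
from h import *
im,cal=snap('wrist','w2.png');o=env.get_obs();print(o['time_s'],o['tool_pos'],o['tool_rot'],o['grip_width'],o['force'])
for b in masks_of('wrist','v_seat')[:3]: print(b['conf'],b['location'],b['pixels'].sum())
E
```

```text
5.65 [ 0.45764324 -0.21547406  0.23434133] [-1.79938424e+02 -2.95264951e-02  7.40688890e+01] 0.012925006671010363 [-0.68100192  0.59539473 -2.33560762]
0.8 [340.3, 162.8] 3028
```

View pics/w2.png

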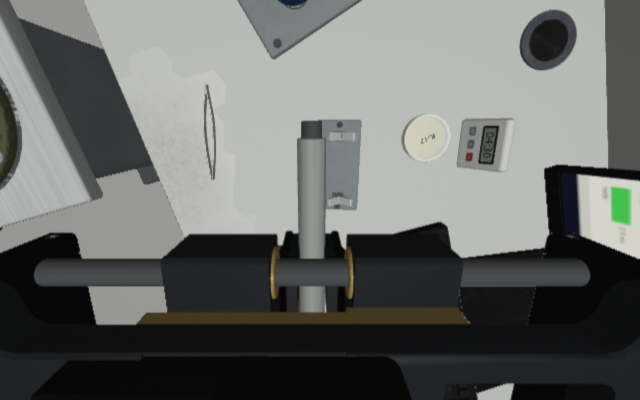

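The grey stand shows at (340,165), part hidden by the held axle; notches about (341,135) and (340,202). I'll enlarge it.

```bash
python3 - <<'E'
import cv2
cv2.imwrite('pics/w2c.png',cv2.resize(cv2.imread('pics/w2.png')[110:220,290:370],None,fx=5,fy=5,interpolation=cv2.INTER_CUBIC))
E
```

```text
(no output)
```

View pics/w2c.png

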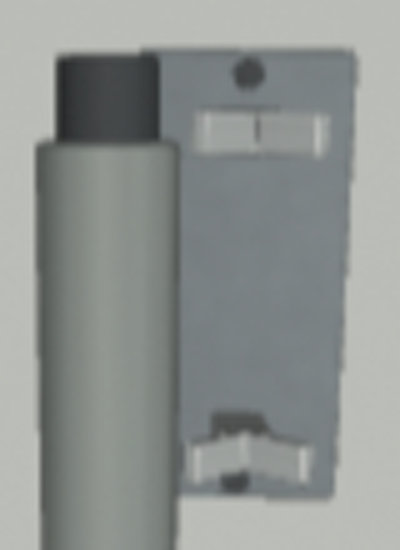

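```bash
python3 - <<'E'
from h import *
cal=viewer.get_calibration('wrist');o=env.get_obs()
P=lambda c,z:atz(cal,(290+c[0]/5-.4,110+c[1]/5-.4),z)
def rep(n,a,b): print(n,a.round(4),b.round(4),'mid',((a+b)/2).round(4),'len',np.linalg.norm(a-b).round(4),'yaw',np.degrees(np.arctan2(*(a-b)[1::-1])).round(1))
rep('vtx',P((257,132),.034),P((245,457),.034))
rep('tips',P((262,130),.047),P((251,460),.047))
rep('edge',P((355,50),.008),P((332,498),.008))
rep('top',P((140,50),.008),P((355,50),.008))
# axle in hand
rep('axle',P((108,55),.2343+.019),P((108,145),.2343+.019))
Rt=rot(o['tool_rot']);e=P((108,55),.2343+.019);print('end in tool',Rt.T@(e-o['tool_pos']), 'shoulder',Rt.T@(P((108,145),.2343+.019)-o['tool_pos']))
m=P((257,132),.034)+P((245,457),.034);print('target in tool',Rt.T@(m/2-o['tool_pos']))
for c in((355,50),(332,498)): print(Rt.T@(P(c,.008)-o['tool_pos']))
E
```

```text
vtx [ 0.5084 -0.168   0.034 ] [ 0.4851 -0.2461  0.034 ] mid [ 0.4967 -0.2071  0.034 ] len 0.0815 yaw 73.4
tips [ 0.5085 -0.1671  0.047 ] [ 0.4861 -0.2437  0.047 ] mid [ 0.4973 -0.2054  0.047 ] len 0.0798 yaw 73.7
edge [ 0.5398 -0.1566  0.008 ] [ 0.5059 -0.2713  0.008 ] mid [ 0.5228 -0.214   0.008 ] len 0.1195 yaw 73.5
top [ 0.4868 -0.1415  0.008 ] [ 0.5398 -0.1566  0.008 ] mid [ 0.5133 -0.1491  0.008 ] len 0.0551 yaw 164.1
axle [ 0.4784 -0.1442  0.2533] [ 0.4761 -0.1522  0.2533] mid [ 0.4772 -0.1482  0.2533] len 0.0083 yaw 74.0
end in tool [ 0.07427511  0.00019964 -0.01891237] shoulder [ 0.06593705  0.00019374 -0.01891527]
target in tool [0.01875237 0.03533244 0.20033712]
[0.07905337 0.06293146 0.22633361]
[-0.04048242  0.06173899  0.22629299]
```

Request:
apply_moves(moves=[[0.089,0.174,0.1,0,0,0.006,0],[0.089,0.174,0.3,0,0,0.006,0],[0.089,0.174,0.5,0,0,0.006,0],[0.089,0.174,0.7,0,0,0.006,0],[0.089,0.174,0.83,0,0,0.006,0],[0.089,0.174,0.9,0,0,0.006,0],[0.089,0.174,0.9,0,0,0.006,0],[0.089,0.174,0.9,0,0,0.006,0],[0.089,0.174,0.9,0,0,0.006,0]])

```text
time_s: 6.6
tool_pos: [0.4973, -0.21, 0.0565]
tool_rot: [179.8, 0.0, 73.4]
force: [0.2, -1.0, -1.5]
grip_width: 0.0127
grasp_force: 34.9
```

```bash
python3 - <<'E'
from h import *
o=env.get_obs();print(o['time_s'],o['tool_pos'],o['tool_rot'],o['force'])
im,cal=snap('wrist'); im2,c2=snap('side')
a=cv2.resize(im[100:330,250:400],None,fx=2.4,fy=2.4,interpolation=2);b=cv2.resize(im2[230:320,300:380],None,fx=5,fy=5,interpolation=2)
H=max(a.shape[0],b.shape[0]);p=lambda i:cv2.copyMakeBorder(i,0,H-i.shape[0],0,0,0)
cv2.imwrite('pics/p3.png',np.hstack([p(a),p(b)])[:,:,::-1])
E
```

```text
6.6 [ 0.49733024 -0.20998624  0.05649259] [1.79799745e+02 5.96028346e-03 7.34298582e+01] [ 0.20380479 -0.96139022 -1.5418754 ]
```

View pics/p3.png

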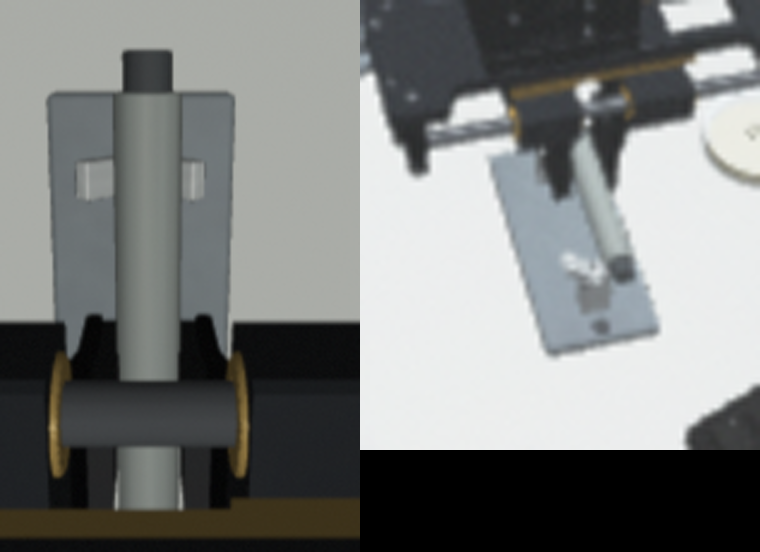

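```bash
python3 - <<'E'
from h import *
o=env.get_obs();cal=viewer.get_calibration('wrist');Rt=rot(o['tool_rot'])
P=lambda c,z:(Rt.T@(atz(cal,(250+c[0]/2.4-.3,100+c[1]/2.4-.3),z)-o['tool_pos'])).round(4)
z=o['tool_pos'][2]+.019
print('end',P((148,50),z),'shoulder',P((148,94),z),'plate',P((48,94),.008),P((235,94),.008),'tips',P((76,180),.047),P((204,180),.047), 'block far/near',P((95,160),.047),P((95,200),.047))
E
```

```text
end [ 0.0743  0.0003 -0.019 ] shoulder [ 0.0658  0.0003 -0.019 ] plate [ 0.0629 -0.0293  0.0482] [0.0629 0.0258 0.0483] tips [ 0.0438 -0.0176  0.0092] [0.0438 0.0141 0.0093] block far/near [ 0.0487 -0.0128  0.0092] [ 0.0387 -0.013   0.0092]
```

Request:
apply_moves(moves=[[0.01,-0.009,0.05,0,0,0,0],[0.01,-0.009,0.09,0,0,0,0],[0.01,-0.009,0.12,0,0,0,0],[0.01,-0.009,0.135,0,0,0,0],[0.01,-0.009,0.14,0,0,0,0],[0.01,-0.009,0.145,0,0,0,0],[0.01,-0.009,0.145,0,0,0,0],[0.01,-0.009,0.145,0,0,0,0]])

```text
time_s: 7.5
tool_pos: [0.495, -0.2073, 0.0258]
tool_rot: [179.9, 0.0, 73.4]
force: [1.8, -0.6, -2.3]
grip_width: 0.0126
grasp_force: 34.9
```

Request:
apply_moves(moves=[[0,0,0.003,0,0,0,0],[0,0,0.006,0,0,0,0],[0,0,0.006,0,0,0,0],[0,0,0.006,0,0,0,0]])

```text
time_s: 7.9
tool_pos: [0.4955, -0.2075, 0.0251]
tool_rot: [179.9, 0.0, 73.4]
force: [0.8, 0.1, 4.2]
grip_width: 0.0127
grasp_force: 35.0
```

Contact shows in the force; releasing.

Request:
apply_moves(moves=[[0,0,0,0,0,0,0.2],[0,0,0,0,0,0,0.3],[0,0,0,0,0,0,0.4],[0,0,0,0,0,0,0.5],[0,0,0,0,0,0,0.5],[0,0,-0.05,0,0,0,0.5],[0,0,-0.15,0,0,0,0.5],[0,0,-0.3,0,0,0,0.5],[0,0,-0.5,0,0,0,0.5],[0,0,-0.7,0,0,0,0.5],[0,0,-0.9,0,0,0,0.5],[0,0,-0.9,0,0,0,0.5],[0,0,-0.9,0,0,0,0.5],[0,0,-0.9,0,0,0,0.5]])

```text
time_s: 9.3
tool_pos: [0.4938, -0.2068, 0.2035]
tool_rot: [-179.9, -0.0, 73.4]
force: [0.6, 0.4, -0.2]
grip_width: 0.0437
grasp_force: 0.0
```

```bash
python3 - <<'E'
from h import *
o=env.get_obs();print(o['time_s'],o['tool_pos'],o['tool_rot'],o['grip_width'])
im,cal=snap('wrist'); im2,c2=snap('side')
a=cv2.resize(im[100:330,210:410],None,fx=2,fy=2,interpolation=2);b=cv2.resize(im2[230:320,300:380],None,fx=5,fy=5,interpolation=2)
H=max(a.shape[0],b.shape[0]);p=lambda i:cv2.copyMakeBorder(i,0,H-i.shape[0],0,0,0)
cv2.imwrite('pics/p4.png',np.hstack([p(a),p(b)])[:,:,::-1])
E
```

```text
9.3 [ 0.49377013 -0.20683764  0.20348365] [-1.79899790e+02 -4.40857179e-03  7.34173302e+01] 0.043696944150847364
```

View pics/p4.png

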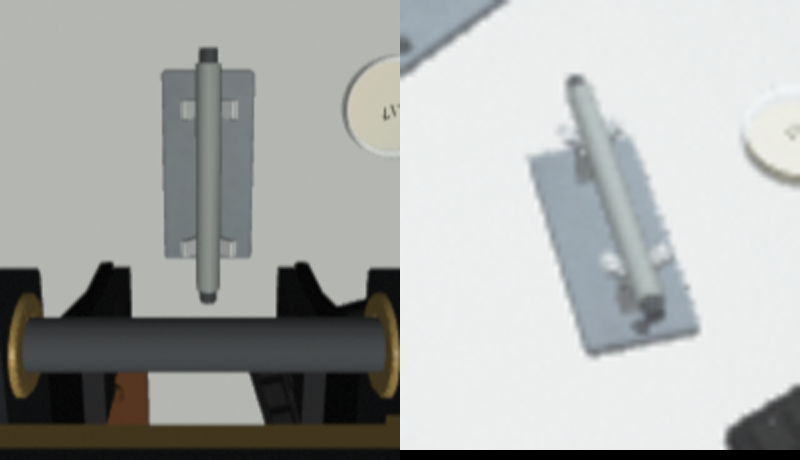

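The axle lies in both V's of the grey stand, centred and level. Next is the knob.

Request:
apply_moves(moves=[[0.1,-0.03,0,0,0,0.09,0.5],[0.3,-0.08,0,0,0,0.18,0.5],[0.5,-0.14,0,0,0,0.27,0.5],[0.7,-0.2,0,0,0,0.36,0.5],[0.85,-0.24,0,0,0,0.45,0.5],[1,-0.275,0,0,0,0.54,0.5],[1,-0.275,0,0,0,0.62,0.5],[1,-0.275,0,0,0,0.68,0.5],[1,-0.275,0,0,0,0.68,0.5],[1,-0.275,0,0,0,0.68,0.5]])

```text
time_s: 10.4
tool_pos: [0.4984, 0.0001, 0.2035]
tool_rot: [-180.0, 0.1, 15.1]
force: [-1.2, -0.2, 0.1]
grip_width: 0.0434
grasp_force: 0.0
```

```bash
python3 - <<'E'
from h import *
o=env.get_obs();print(o['time_s'],o['tool_pos'],o['tool_rot'],o['grip_width'],o['qpos'].round(0))
im,cal=snap('wrist'); im2,c2=snap('side')
for b in masks_of('wrist','latch_knob')[:2]: print(b['conf'],b['location'],b['pixels'].sum())
for b in boxes_of('side','latch_knob')[:2]: print(b['conf'],b['location'],atz(c2,b['location'],.098))
print('exp',proj(c2,[.4988,.002,.0985]),proj(cal,[.4988,.002,.1185]))
a=cv2.resize(im[:,180:460],None,fx=1.4,fy=1.4,interpolation=2);b=cv2.resize(im2[150:250,250:350],None,fx=4,fy=4,interpolation=2)
H=max(a.shape[0],b.shape[0]);p=lambda i:cv2.copyMakeBorder(i,0,H-i.shape[0],0,0,0)
cv2.imwrite('pics/p5.png',np.hstack([p(a),p(b)])[:,:,::-1])
E
```

```text
10.4 [4.98446800e-01 5.99522253e-05 2.03531353e-01] [-1.79979819e+02  9.04077913e-02  1.50832009e+01] 0.043424702422971216 [  1.   1.  -4. 106.   0.  74. -78.]
0.89 [298.2, 195.5] 1193
0.73 [346.1, 273.0] [ 0.47144122 -0.25908231  0.098     ]
0.6 [298.9, 202.4] [ 4.87050833e-01 -2.63291872e-04  9.80000000e-02]
exp [302.41855393 200.30904698] [310.28886411 208.39911255]
```

View pics/p5.png

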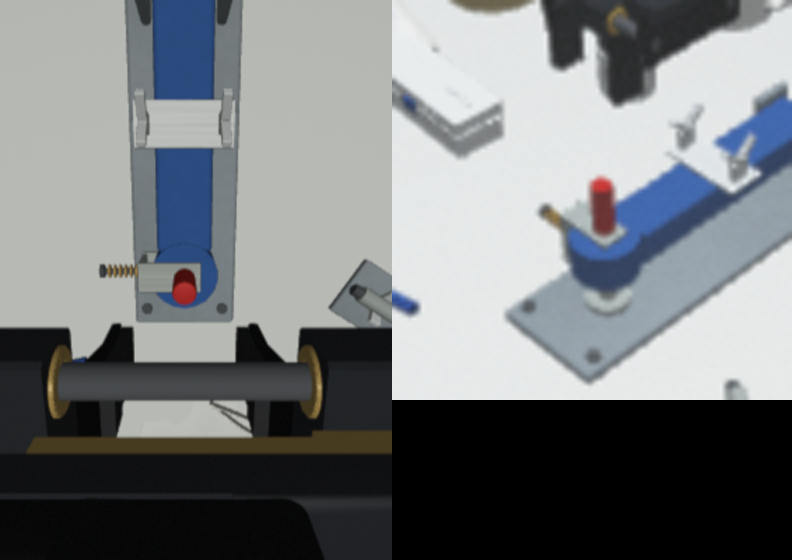

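The knob top shows at wrist pixel (312,209), within 1–2 px of the expected place; the spring lies on the −tool-y side.

Request:
apply_moves(moves=[[0.005,-0.005,0.1,0,0,0,0.5],[0.005,-0.005,0.25,0,0,0,0.5],[0.005,-0.005,0.4,0,0,0,0.5],[0.005,-0.005,0.5,0,0,0,0.5],[0.005,-0.005,0.58,0,0,0,0.5],[0.005,-0.005,0.58,0,0,0,0.4],[0.005,-0.005,0.58,0,0,0,0.3],[0.005,-0.005,0.58,0,0,0,0.2],[0.005,-0.005,0.58,0,0,0,0],[0.005,-0.005,0.58,0,0,0,0],[0.005,-0.005,0.58,0,0,0,0],[0.005,-0.005,0.58,0,0,0,0],[0.005,-0.005,0.58,0,0,0,0],[0.005,-0.005,0.58,0,0,0,0]], grip_force=40)

```text
time_s: 12.0
tool_pos: [0.5006, 0.001, 0.0894]
tool_rot: [179.9, -0.1, 15.0]
force: [0.2, -2.2, 5.8]
grip_width: 0.0144
grasp_force: 40.0
```

Request:
apply_moves(moves=[[0,-0.02,-0.01,0,0,0,0],[0,-0.04,-0.01,0,0,0,0],[0,-0.06,-0.01,0,0,0,0],[0,-0.075,-0.01,0,0,0,0],[0,-0.085,-0.01,0,0,0,0],[0,-0.085,-0.01,0,0,0,0],[0,-0.085,-0.01,0,0,0,0]])

```text
time_s: 12.7
tool_pos: [0.4965, 0.0161, 0.0901]
tool_rot: [179.8, -0.1, 14.9]
force: [4.9, -5.5, -3.7]
grip_width: 0.0149
grasp_force: 40.0
```

Request:
apply_moves(moves=[[0,-0.006,0,0,0,0,0],[0,-0.012,0,0,0,0,0],[0,-0.014,0,0,0,0,0],[0,-0.014,0,0,0,0,0],[0,-0.014,0,0,0,0,0]])

```text
time_s: 13.2
tool_pos: [0.4958, 0.0184, 0.0901]
tool_rot: [179.8, -0.1, 14.9]
force: [6.0, -6.4, -3.3]
grip_width: 0.0149
grasp_force: 40.0
```

Request:
apply_moves(moves=[[0.006,0,-0.025,0,-0.008,0,0],[0.012,0,-0.05,0,-0.017,0,0],[0.019,0,-0.074,0,-0.025,0,0],[0.026,0,-0.098,0,-0.033,0,0],[0.026,0,-0.098,0,-0.033,0,0],[0.026,0,-0.098,0,-0.033,0,0]])

```text
time_s: 13.8
tool_pos: [0.5001, 0.0195, 0.109]
tool_rot: [179.8, 2.8, 14.9]
force: [5.0, -6.0, -6.0]
grip_width: 0.0149
grasp_force: 40.0
```

Request:
apply_moves(moves=[[0.008,0,-0.025,0,-0.008,0,0],[0.015,0,-0.05,0,-0.017,0,0],[0.023,0,-0.074,0,-0.025,0,0],[0.031,0,-0.097,0,-0.033,0,0],[0.041,0,-0.12,0,-0.042,0,0],[0.051,0,-0.144,0,-0.05,0,0],[0.061,0,-0.167,0,-0.058,0,0],[0.072,0,-0.19,0,-0.067,0,0],[0.084,0,-0.213,0,-0.075,0,0],[0.096,0,-0.235,0,-0.083,0,0],[0.108,0,-0.257,0,-0.092,0,0],[0.121,0,-0.279,0,-0.1,0,0],[0.121,0,-0.279,0,-0.1,0,0],[0.121,0,-0.279,0,-0.1,0,0],[0.121,0,-0.279,0,-0.1,0,0]])

```text
time_s: 15.3
tool_pos: [0.5244, 0.0255, 0.1628]
tool_rot: [179.8, 11.7, 14.8]
force: [0.4, -7.1, -3.3]
grip_width: 0.0154
grasp_force: 40.0
```

```bash
python3 - <<'E'
from h import *
o=env.get_obs();print(o['time_s'],o['tool_pos'],o['tool_rot'],o['grip_width'],o['force'],o['wrist_torque'],o['joint_velocities'].round(2))
im,cal=snap('wrist'); im2,c2=snap('side')
a=cv2.resize(im[:,180:460],None,fx=1.4,fy=1.4,interpolation=2);b=cv2.resize(im2[150:290,260:360],None,fx=4,fy=4,interpolation=2)
H=max(a.shape[0],b.shape[0]);p=lambda i:cv2.copyMakeBorder(i,0,H-i.shape[0],0,0,0)
cv2.imwrite('pics/p6.png',np.hstack([p(a),p(b)])[:,:,::-1])
E
```

```text
15.3 [0.52435437 0.0254657  0.16282721] [179.76928195  11.70514279  14.82219835] 0.015372054710451314 [ 0.42800483 -7.10159146 -3.25689978] [-1.53900644 -0.2918062   0.36300378] [-0.05 -0.11 -0.07  0.09 -0.01 -0.13  0.01]
```

View pics/p6.png

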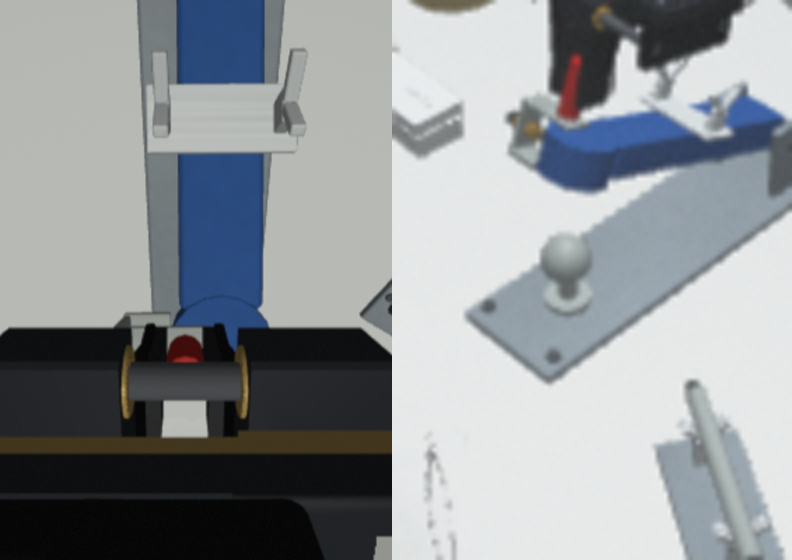

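Request:
apply_moves(moves=[[0,0,0,0,0,0,0],[0,0,0,0,0,0,0],[0,0,0,0,0,0,0],[0,0,0,0,0,0,0],[0,0,0,0,0,0,0]])

```text
time_s: 15.9
tool_pos: [0.5243, 0.0255, 0.1628]
tool_rot: [179.8, 11.7, 14.8]
force: [1.4, -7.3, -5.2]
grip_width: 0.015
grasp_force: 40.0
```

```bash
python3 - <<'E'
from h import *
c2=viewer.get_calibration('side');o=env.get_obs();print(o['tool_pos'],o['force'],o['joint_velocities'].round(2))
h=np.radians(14.9);ex=np.array([np.cos(h),np.sin(h),0]);ey=np.array([-np.sin(h),np.cos(h),0])
B=np.array([.5005,-.008,0])
for t in (.3,.35,.4,.45):
    f=lambda x,y,z:B+ex*(.2+x*np.cos(t)+z*np.sin(t))+ey*y+np.array([0,0,.056+z*np.cos(t)-x*np.sin(t)])
    print(t,proj(c2,f(-.2,.027,.0215)),proj(c2,f(-.2,.027,.0625)),'rise',.2*np.sin(t)-.006*np.cos(t)+.006)
E
```

```text
[0.52432194 0.02547705 0.16280596] [ 1.38507667 -7.27288242 -5.16140984] [ 0.05 -0.11 -0.02 -0.04 -0.05  0.01 -0.03]
0.3 [301.53300504 184.34678527] [304.29568686 170.57533752] rise 0.059372022397514275
0.35 [302.55506748 180.95537241] [305.91070491 166.94686647] rise 0.06894332521400601
0.4 [303.7152374  177.52876179] [307.65589831 163.33351834] rise 0.0783573024977128
0.45 [305.0106908  174.07934123] [309.52531386 159.74940459] rise 0.08759042420813
```

```bash
python3 -c "
from cell import env
print(env.sign_off())"
```

```text
the job is handed in; nothing more can be done
None
```

The job is handed in: the axle lies centred and level in the grey V-blocks, and the latch is pulled fully open. The arm is holding the coupler still, about 7.5 cm above where it sat, and nothing else was touched.

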